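Refit the mower engine's fuel cap

ROBOT

A 6-joint arm with a two-finger parallel gripper is mounted at the origin on the work surface. World frame = base frame: x ahead of the robot, y to its left, z up, the work surface at z = 0. Lengths are in m, angles in degrees, forces in N, time in s.
With the tool pointing down it reaches from about 0.35 to 0.875 m from the base axis. Payload 4.2 kg.
Tool frame: the origin (TCP) lies on the front face of the gripper's body, between the roots of the fingers; the fingertips stand finger_overhang ahead of it and the grasp point (between the pads) lies 51 mm ahead of it (finger_overhang is the distance from the TCP to the fingertips, in m); z points along the fingers, y is the line along which they close (so a half turn about z gives the same grasp; the last joint's range is limited). The gripper opens to 87 mm and grips with 3 to 60 N. Pads are 19 mm wide; open, the fingers measure 117 mm over their backs; the gripper's body (75 mm by 190 mm) begins 51 mm behind the grasp point.
Start: joints at [-53.996, 22.042, 0.453, 0, -68.411, -14.817], TCP at [0.226, -0.583, 0.292] pointing down, gripper open.
Joint ranges: [-179.83, 179.83], [-69.29, 118.12], [-61.27, 80.66], [-181.25, 117.63], [-171.15, -9.14], [-177.46, 177.46]. Speed limits (degrees/s): [159.86, 159.86, 180, 180, 180, 180].

INTERFACE

Orientations are given as a 3x3 rotation matrix whose columns are the frame's x, y, z axes.
In Python, from station import sense, capture, camera_model, finish_job, finger_overhang gives the robot as it stands. The module is installed in compiled form; this text tells all that it offers.
- The arm moves only by the tool jog_arm, never from a script. Its argument "rows" is a list that holds one entry, the list of rows, each a list of 4 numbers: the shift along the tool's x, y, z in m, then the turn about the tool's z in rad. A call has 1 to 20 rows; each row shifts and turns the commanded pose from where the row before left it, along the tool's axes as they then stand; what a row does not reach is not made up. A row lasts 1/8 s, in which the tool goes at most 62.5 mm and 10.7 degrees, less where a joint would pass 70% of its speed; a pose out of reach is approached as far as the arm can. A call is refused whole if a number of a shift passes 0.0625 or a number of a turn 0.188, either way. A call with a gripper value outside its range is refused whole. "claw" is the opening, from 0 (shut) to 1 (fully open), set as the call begins (left out, the last holds). The fingers move at their own pace and stop on an object; the grip force is fixed at half the most. Time passes only in rows, so rows that do not move let the fingers close. It gives the time, the measured TCP pose, the force, the opening and the grip force at its end, in the units of the state.
- sense(): the state, without advancing time (a new reading comes with each control period).
- capture(name): name is "scene" or "top" or "wrist"; returns the picture (480x640x3 uint8, red, green, blue); there is no depth.
- camera_model(name): a dict with "fovy" (degrees; the focal length in pixels is half the picture's height over the tangent of half this angle, whatever the lens; pixels are square), "cx", "cy" (the principal point, pixels), "k1" (the pictures are not rectified: a ray, as slopes to the right and down, at radius r is drawn at 1 + k1 r^2 times it, then the intrinsics apply), "eye" and "rotation" of the camera in the world. Camera axes: x right, y down, z forward; pixel columns grow to the right and rows downward; lengths in m; the calibration is good to about 2 mm. A picture is of the moment at which its call begins: read the wrist's pose just before it. camera_model takes no time and is no camera call; for the wrist camera it gives the pose at the moment of the call.
- finish_job(): hands the job in; it is judged then, once.
The state is a dict: "time_s": time; "joints": joint angles; "joint_velocities": joint speeds; "effort": joint torques, N m; "tcp_pos": TCP position; "ee_rot": TCP orientation; "wrist_force": force on the tool from outside, world axes, zero at the start; "moment": the same for the moment, N m; "gripper_width": opening from 0.0 (shut) to 1.0 (fully open); "gripper_force": force on a finger pad.
Only numpy, scipy, OpenCV 4.12 (cv2) and the standard library are available. Lean on these libraries where they do the work, as an engineer would, in place of code of your own. Each camera call takes 0.05 s, during which the arm holds its last target. There are 200 camera calls.

TASK

The black fuel cap of the mower engine is lying on the bench: set it on the engine's filler neck, press lightly and turn it gently backward (counter-clockwise from above) until you feel it drop into the start of the thread, then screw it forward (clockwise) fully home against its seal and let go. Do not force it at any point, neither by pressing hard nor by turning on against a stop, and leave the other things on the bench where they are.

Things in the scene. Friction and masses are not known exactly. Their poses are not given: they have to be found in the camera images.
- cap_grip (a point): Black plastic fuel cap, 67 mm tall, about 0.08 kg, standing upright on the bench. On top a grip bar 52 mm long (along this point's x), 14 mm thick (y) and 30 mm high, on a round flange 62 mm across and 9 mm thick. This point is the centre of the bar, half-way up: 52 mm above the cap's foot, 24 mm above the flange's underside. z is up along the axis.
- cap_seat (a point): The same cap: centre of the flange's underside, 28 mm above its foot; x along the bar, z up. Below it is a plug 32 mm across, 28 mm long, tapered over the lowest 5 mm. Three round pins, 5 mm thick, 120 degrees apart (the first along x), stick out of the plug to 23 mm from the axis, their centre lines 18.5 mm below this point.
- mouth (a point): Filler neck of the white tank: upright, 58 mm outside, 50 mm bore at the rim, 35 mm tall, its rim 165 mm above the bench. This point is the centre of the hard rim; z is up; x and y are the engine's. Inside are three equal blunt thread starts 120 degrees apart, at an angle that is not told and differs each time. The threads' bore is 35 mm: 1.5 mm of play round the plug.
- thread_top (a point): Centre of the neck, 5 mm below the rim, level with the flat tops of the threads. A cap set on the neck rides there (flange 16 mm above the rim) or on narrow blunt stops (20 mm above). Turned clockwise from there its pins jam on a stop. Turned counter-clockwise, by 110 degrees at most, they reach 10 mm wide gaps and the cap drops 10 mm if pressed lightly or left to fall.
- thread_sill (a point): Centre of the neck, 15.5 mm below the rim, level with the sills that carry the pins once they have dropped (flange then 5.5 mm above the rim). A stop just behind blocks turning further backward. Turning clockwise by some 60 to 85 degrees then draws the cap down, about 6.5 mm per radian, until it is home; it gets stiff at the end and friction keeps it there.
- seal (a point): Top centre of the sprung rubber ring on the rim when nothing presses on it: 2 mm above the rim. The cap's flange must push it down to the rim, which takes about 7 N and is done by the thread.
- engine: The small mower engine on its plywood stand (340 x 280 mm), fixed to the bench; red round cowl, white fuel tank with the neck on the side nearer the robot. All of it except the neck lies below 150 mm. Origin under the middle of the stand; the neck's axis is at x = -70 mm, y = 0.
- wrench: steel combination wrench lying flat, 180 mm long, 8 mm high; origin under its middle. Not to be disturbed.
- screwdriver: screwdriver lying flat, 200 mm long, 26 mm high, yellow handle; origin under its middle. Not to be disturbed.
- oil_bottle: plain grey round plastic bottle, 72 mm across, 170 mm tall, standing; origin at the centre of its underside. Not to be disturbed.
- spark_plug: small spark plug standing on its 20 mm wide end, 55 mm tall; origin at the centre of its underside. Not to be disturbed.
- tape_roll: roll of tape lying flat, 90 mm across, 24 mm high; origin at the centre of its underside. Not to be disturbed.
- socket: steel wrench socket standing up, 28 mm across, 35 mm tall; origin at the centre of its underside. Not to be disturbed.
- screw_jar: clear jar with a steel lid, 64 mm across, 75 mm tall; origin at the centre of its underside. Not to be disturbed.
There are look-alikes about, which are no part of the job. What is shaped like the part that bears cap_grip but blue is not meant.

How it is judged (in metres and radians):
On the way:
1. the cap has dropped into the thread starts, level and central in the neck, its flange still 3 to 8.5 mm above the rim (horizontal distance between cap_seat and mouth below 0.004 m and angle between cap_seat's own z axis and vertical below 0.08 rad and z of cap_seat in the frame of mouth between 0.003 and 0.0085 m), for 0.1 s.
At the end, for the whole second after the job is handed in: the cap is screwed home: its flange's underside less than 1.5 mm above the neck's rim, its axis within 4 mm of the neck's and upright within 0.08 rad, at rest and released (horizontal distance between cap_seat and mouth below 0.004 m and angle between cap_seat's own z axis and vertical below 0.08 rad and z of cap_seat in the frame of mouth below 0.0015 m and linear speed of cap below 0.01 m/s); the robot touches nothing.
It fails at once if the cap is forced: more than 60 N of contact in all between the cap and the engine (contact force between cap and engine above 60 N).
It fails at once if something else on the bench is moved by more than 30 mm (distance of any of wrench, screwdriver, oil_bottle, spark_plug, tape_roll, socket, screw_jar from where it was at the start of the episode above 0.03 m).
It also fails if it takes over 72 s, if anything falls off the work surface, if the arm or the gripper's body presses on something with over 40 N, if the wrist force passes 120 N, or if a joint passes its speed limit or range.

## Working session

There is one attempt and no reset: what is moved stays moved. The work goes in short steps, Python scripts to look and compute and a tool call to move; the robot and the scene stay as the last step left them, time stands still between calls to the robot, and variables do not carry over. Pictures are saved under pics/ and viewed, at most 10 in all, crops included, and the job is handed in when it is done.

Besides the shell and the picture viewer there is one more tool, called in YAML: its name, and indented under it one key for each argument. jog_arm: Moves the arm, as the interface text tells. Its arguments: {"type":"object","properties":{"rows":{"type":"array"},"claw":{"type":"number"}},"required":["rows"]}

```bash
mkdir -p pics
cat > h.py <<'E'
import numpy as np, cv2
from station import sense, capture, camera_model, finish_job, finger_overhang
def cam(m):
    f=240/np.tan(np.radians(m['fovy'])/2); return f,np.array(m['eye']),np.array(m['rotation'])
def unproj(m,u,v,z):
    f,e,R=cam(m); d=np.array([(u-m['cx'])/f,(v-m['cy'])/f]); s=d.copy()
    for _ in range(30): s=d/(1+m['k1']*(s@s))
    r=R@np.array([s[0],s[1],1]); return e+r*(z-e[2])/r[2]
def proj(m,p):
    f,e,R=cam(m); c=R.T@(np.array(p)-e); s=c[:2]/c[2]; s=s*(1+m['k1']*(s@s)); return s*f+[m['cx'],m['cy']]
def save(n,im): cv2.imwrite('pics/'+n,im[...,::-1])
E
python3 - <<'E'
from h import *
a=capture('scene');b=capture('top')
for n in('scene','top'):
    m=camera_model(n);print(n,{k:np.round(v,3).tolist() for k,v in m.items()})
save('scene.png',a);save('top.png',b)
s=sense();print(s['tcp_pos'],np.round(s['ee_rot'],3).tolist(),finger_overhang if not callable(finger_overhang) else finger_overhang(),s['time_s'])
E
```

```text
scene {'fovy': 44.424, 'cx': 314.124, 'cy': 236.144, 'k1': -0.086, 'eye': [1.635, 0.037, 0.978], 'rotation': [[-0.013, 0.614, -0.789], [1.0, -0.006, -0.02], [-0.017, -0.789, -0.614]]}
top {'fovy': 54.936, 'cx': 332.181, 'cy': 239.305, 'k1': -0.042, 'eye': [0.457, -0.01, 1.255], 'rotation': [[-0.005, -0.998, 0.062], [-1.0, 0.004, -0.006], [0.006, -0.062, -0.998]]}
[ 0.22578335 -0.58236309  0.29128465] [[-0.932, -0.361, -0.001], [-0.361, 0.932, 0.002], [0.0, 0.002, -1.0]] 0.0697 0.1
```

View pics/scene.png

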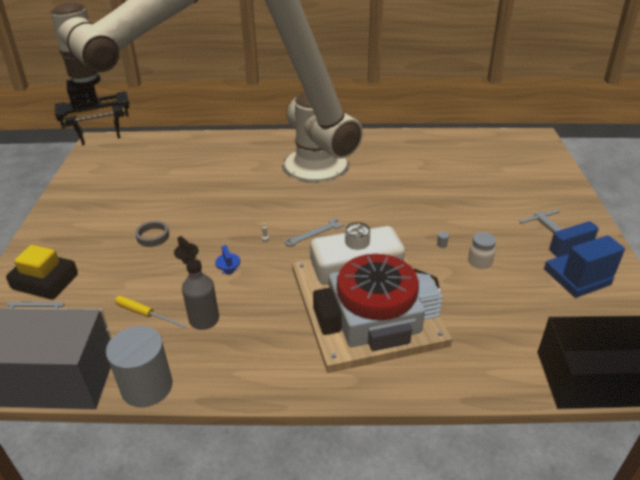

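View pics/top.png

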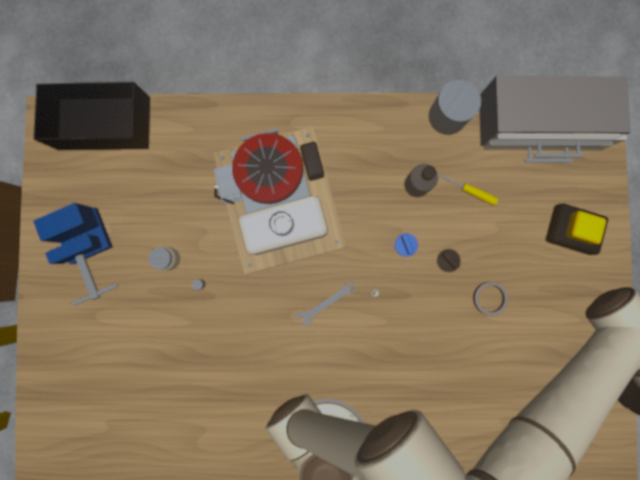

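The top view shows these candidates: the black cap at (449,260), the blue look-alike at (406,244) and the bottle's dark top at (428,173). I choose (449,260). The neck is at (282,223). Next is one close crop of the cap, with the neck beside it.

Run:
```python
from h import *
b=capture('top');m=camera_model('top')
c=cv2.resize(b[240:280,429:469],(400,400),interpolation=cv2.INTER_CUBIC)
d=cv2.resize(b[203:243,262:302],(400,400),interpolation=cv2.INTER_CUBIC)
c=np.clip(c.astype(float)*2,0,255).astype(np.uint8)
save('crop.png',np.hstack([c,d]))
g=b.max(2)[235:285,424:474]
mask=(g<75).astype(np.uint8)
n,l,st,ce=cv2.connectedComponentsWithStats(mask);i=1+np.argmax(st[1:,4]);print(st[i],ce[i]+[424,235])
print('cap@0.033',unproj(m,*(ce[i]+[424,235]),0.033))
print('neck',unproj(m,282,223,0.165))
for z in(0.037,0.067):print(unproj(m,449,260,z))
```

```text
[ 15  15  20  20 327] [448.47094801 260.03669725]
cap@0.033 [ 0.47724459 -0.32650993  0.033     ]
neck [0.56464213 0.10159891 0.165     ]
[ 0.47726848 -0.32688545  0.037     ]
[ 0.47677507 -0.31907833  0.067     ]
```

View pics/crop.png

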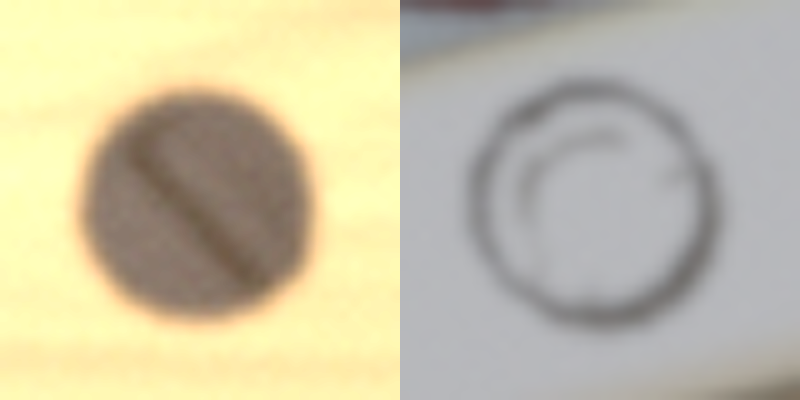

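The crop shows the black cap (not blue), with its bar's shaded strip running from (130,145) to (265,285) in the crop, so the bar lies at about 44° in the world. The right half shows the seal ring centred near (595,202), so the neck is at about (0.565, 0.102). Cap size of about 23 px matches a 62 mm flange. I'm moving above the cap.

jog_arm:
  rows:
    - [[-0.0327, 0.015, 0, 0], [-0.0327, 0.015, 0, 0], [-0.0327, 0.015, 0, 0], [-0.0327, 0.015, 0, 0], [-0.0327, 0.015, 0, 0], [-0.0327, 0.015, 0, 0], [-0.0327, 0.015, 0, 0], [-0.0327, 0.015, 0, 0], [-0.0327, 0.015, 0, 0], [-0.0327, 0.015, 0, 0], [0, 0, 0.01, -0.133], [0, 0, 0.01, -0.133], [0, 0, 0.01, -0.132], [0, 0, 0, 0], [0, 0, 0, 0]]

```text
time_s: 2.02
tcp_pos: [0.4767, -0.3248, 0.2625]
ee_rot: [[-0.721, -0.693, 0.0], [-0.693, 0.721, -0.0], [-0.0, -0.0, -1.0]]
wrist_force: [0.4, -0.6, -0.3]
gripper_width: 0.998
gripper_force: 0.0
```

Run:
```python
from h import *
m=camera_model('wrist');b=capture('wrist');s=sense()
save('w1.png',b);print(s['tcp_pos'],np.round(s['ee_rot'],3).tolist(),s['joints'],s['time_s'],s['wrist_force'])
print({k:np.round(v,3).tolist() for k,v in m.items()})
print(proj(m,[.477,-.325,.037]),proj(m,[.477,-.325,.067]))
```

```text
[ 0.4767509  -0.32480779  0.26270725] [[-0.72, -0.693, 0.001], [-0.693, 0.72, -0.0], [-0.0, -0.001, -1.0]] [-1.81811946e+01  1.86650250e+01 -9.07688942e+00  9.38399473e-03
 -6.22142568e+01 -2.79161924e+01] 2.075 [0.63624294 0.27163162 0.11095144]
{'fovy': 66.367, 'cx': 325.204, 'cy': 249.393, 'k1': -0.046, 'eye': [0.419, -0.381, 0.355], 'rotation': [[-0.693, 0.69, 0.209], [0.721, 0.663, 0.201], [-0.0, 0.29, -0.957]]}
[325.76034333 232.39511897] [325.80092647 241.44406034]
```

View pics/w1.png

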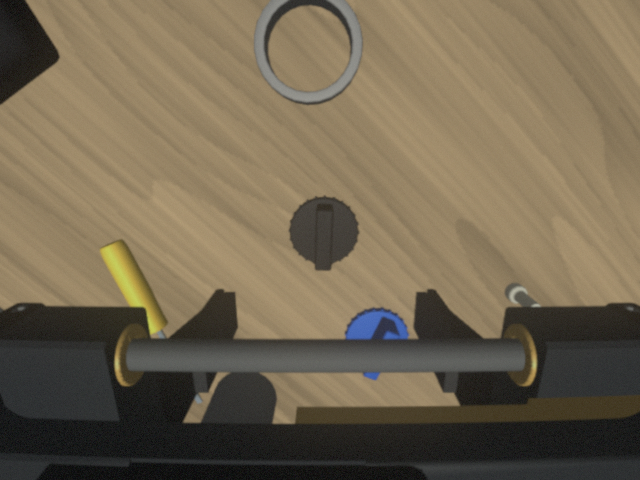

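The wrist view shows the black cap centred at (324,230), with its bar vertical in the picture (x 316–332, y 207–268). It is aligned with the fingers. The blue cap at (376,335) stays out of the way.

Run:
```python
from h import *
m=camera_model('wrist');b=cv2.imread('pics/w1.png');s=sense()
g=(b.max(2)<70).astype(np.uint8); 
n,l,st,ce=cv2.connectedComponentsWithStats(g);i=l[245,310];print(st[i],ce[i])
x,y,w,h=st[i][:4]
c,r=cv2.minEnclosingCircle(np.argwhere(l==i)[:,::-1].astype(np.float32));print(c,r)
p=unproj(m,*c,.035);print('flange',p, unproj(m,324,230,.035))
p2=unproj(m,324,208,.067);print('bar far end top',p2)
R=np.array(s['ee_rot']);t=np.array(s['tcp_pos'])
for q in(p,p2):print('tool frame',R.T@(q-t))
for q in (.026,0,-.026): print(proj(m,[*(t[:2]+R[:2,0]*q),.067]))
```

```text
[ 291  197   67   72 2104] [326.61454373 234.69724335]
(324.494140625, 232.78445434570312) 35.80943298339844
flange [ 0.47859313 -0.32523796  0.035     ] [ 0.47704429 -0.32733988  0.035     ]
bar far end top [ 0.45832477 -0.3451355   0.067     ]
tool frame [-0.00097656 -0.00141813  0.2277086 ]
tool frame [ 0.02741749 -0.00172155  0.19570229]
[326.35408671 209.70808765]
[326.34152361 241.25417057]
[326.32884977 271.26352226]
```

jog_arm:
  rows:
    - [[0.0013, -0.0015, 0.02, 0], [0, 0, 0.03, 0], [0, 0, 0.03, 0], [0, 0, 0.03, 0], [0, 0, 0.025, 0], [0, 0, 0.0127, 0], [0, 0, 0.005, 0], [0, 0, 0, 0], [0, 0, 0, 0]]

```text
time_s: 3.2
tcp_pos: [0.4773, -0.3269, 0.1106]
ee_rot: [[-0.719, -0.695, 0.002], [-0.695, 0.719, -0.001], [-0.001, -0.002, -1.0]]
wrist_force: [-0.6, 0.2, -0.2]
gripper_width: 1.0
gripper_force: 0.0
```

jog_arm:
  rows:
    - [[0, 0, 0, 0], [0, 0, 0, 0], [0, 0, 0, 0], [0, 0, 0, 0], [0, 0, 0, 0], [0, 0, 0, 0], [0, 0, 0, 0], [0, 0, 0, 0]]
  claw: 0

```text
time_s: 4.2
tcp_pos: [0.4767, -0.3267, 0.1095]
ee_rot: [[-0.719, -0.695, -0.0], [-0.695, 0.719, 0.0], [0.0, 0.0, -1.0]]
wrist_force: [0.1, -0.3, 0.2]
gripper_width: 0.171
gripper_force: 0.4
```

jog_arm:
  rows:
    - [[0, 0, 0, 0], [0, 0, 0, 0], [0, 0, -0.01, 0], [0, 0, -0.03, 0], [0, 0, -0.03, 0], [0, 0, -0.03, 0], [0, 0, -0.03, 0], [0, 0, -0.03, 0], [0, 0, -0.03, 0], [0, 0, -0.03, 0]]

```text
time_s: 5.45
tcp_pos: [0.4763, -0.3265, 0.3312]
ee_rot: [[-0.719, -0.695, 0.0], [-0.695, 0.719, -0.0], [-0.0, -0.0, -1.0]]
wrist_force: [-0.2, 1.7, -1.0]
gripper_width: 0.161
gripper_force: 30.0
```

jog_arm:
  rows:
    - [[-0.0154, 0.0082, 0, 0], [-0.0308, 0.0165, 0, 0], [-0.0308, 0.0165, 0, 0], [-0.0308, 0.0165, 0, 0], [-0.0308, 0.0165, 0, 0], [-0.0308, 0.0165, 0, 0], [-0.0308, 0.0165, 0, 0], [-0.0308, 0.0165, 0, 0], [-0.0308, 0.0165, 0, 0], [-0.0308, 0.0165, 0, 0], [-0.0308, 0.0165, 0, 0], [-0.0308, 0.0165, 0, 0], [-0.0308, 0.0165, 0, 0], [-0.0308, 0.0165, 0, 0], [-0.0308, 0.0165, 0, 0], [-0.0154, 0.0082, 0, 0], [0, 0, 0, 0], [0, 0, 0, 0], [0, 0, 0, 0]]

```text
time_s: 7.82
tcp_pos: [0.637, 0.1712, 0.3299]
ee_rot: [[-0.72, -0.694, 0.0], [-0.694, 0.72, 0.0], [-0.0, 0.0, -1.0]]
wrist_force: [0.1, -0.9, -0.3]
gripper_width: 0.159
gripper_force: 30.0
```

Run:
```python
from h import *
m=camera_model('wrist');b=capture('wrist');s=sense()
save('w2.png',b);print(s['tcp_pos'],np.round(s['joints'],1),s['time_s'],s['wrist_force'],s['gripper_width'],s['gripper_force'])
import json;json.dump({k:np.array(v).tolist() for k,v in m.items()},open('m2.json','w'))
print(proj(m,[.565,.102,.167]))
```

```text
[0.6370565  0.17122161 0.32991674] [ 29.1  24.3   9.4  -0.  -75.  -75.1] 7.875 [-0.34580967 -0.51013089 -0.36703473] 0.1585362669884175 29.999711522832513
[326.52882026 107.79780672]
```

View pics/w2.png

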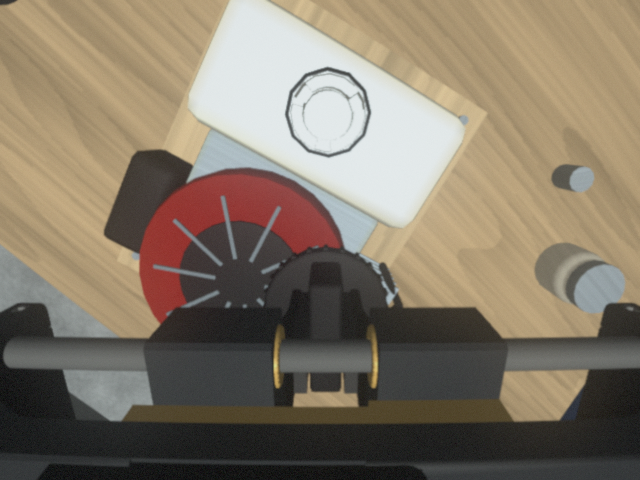

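The wrist view shows the neck's dark seal ring centred at about (328,112), roughly 84 px wide. The held cap's flange is at about (330,290). I'll fit the ring, and the cap in the hand.

Run:
```python
from h import *
import json
m=json.load(open('m2.json'));b=cv2.imread('pics/w2.png');g=b.max(2)
t=np.array([.63706,.17122,.32992]);R=np.array([[-.72,-.694,0],[-.694,.72,0],[0,0,-1]])
sub=(g[55:170,275:385]<90).astype(np.uint8)
pts=np.argwhere(sub)[:,::-1]+[275,55]
r=np.hypot(*(pts-[328,112]).T);pts=pts[(r>32)&(r<50)]
h=cv2.convexHull(pts.astype(np.float32));e=cv2.fitEllipse(h);print(e)
P=np.array([unproj(m,*q,.167)[:2] for q in h[:,0]])
c,rr=cv2.minEnclosingCircle(P.astype(np.float32));A=np.c_[2*P,np.ones(len(P))];s=np.linalg.lstsq(A,(P**2).sum(1),rcond=None)[0]
print('neck',c,rr,'lsq',s[:2],np.sqrt(s[2]+s[:2]@s[:2]),'centre px',unproj(m,*e[0],.167))
d=np.array([*s[:2],.167])-t;print('neck in tool',R.T@d)
c=cv2.resize(b[235:405,240:420],(720,680));c=np.clip(c.astype(int)*2,0,255).astype(np.uint8);c=cv2.resize(c,(600,567));cv2.imwrite('pics/c2.png',c)
# predicted points on held cap if centred: bar far end top, flange far edge
for q in([.026,-.007,.0425],[.026,.007,.0425],[.031,0,.0725],[0,.031,.0725],[0,-.031,.0725]):print(q,(proj(m,t+R@q)-[240,235])*600/180)
```

```text
((327.84124755859375, 111.02952575683594), (81.89696502685547, 85.7629623413086), 172.5531005859375)
neck (0.5656305551528931, 0.10397147387266159) 0.02700657956302166 lsq [0.56654936 0.1045391 ] 0.02690746993553284 centre px [0.56584939 0.10401385 0.167     ]
neck in tool [0.09704421 0.00092413 0.16292   ]
[0.026, -0.007, 0.0425] [231.2016076  158.18800986]
[0.026, 0.007, 0.0425] [349.60919899 158.08912536]
[0.031, 0, 0.0725] [289.36948162  44.72734102]
[0, 0.031, 0.0725] [498.4551881  244.92921943]
[0, -0.031, 0.0725] [ 80.07762519 245.27864859]
```

View pics/c2.png

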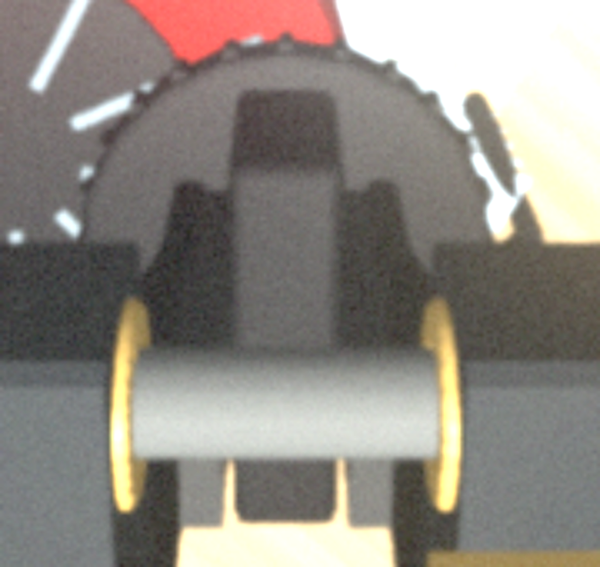

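Two cameras agree on the neck at (0.5657, 0.104), and the cap sits central in the hand to within 1 mm. I'm moving over the neck.

jog_arm:
  rows:
    - [[0.014, 0.0012, 0, 0], [0.021, 0, 0, 0], [0.021, 0, 0, 0], [0.021, 0, 0, 0], [0.014, 0, 0.01, 0], [0.007, 0, 0.02, 0], [0, 0, 0.015, 0], [0, 0, 0, 0], [0, 0, 0, 0], [0, 0, 0, 0]]

```text
time_s: 9.12
tcp_pos: [0.5664, 0.1053, 0.2852]
ee_rot: [[-0.719, -0.695, 0.001], [-0.695, 0.719, 0.0], [-0.001, -0.001, -1.0]]
wrist_force: [0.3, -0.4, -0.4]
gripper_width: 0.158
gripper_force: 30.0
```

jog_arm:
  rows:
    - [[0, 0, 0.004, 0], [0, 0, 0.004, 0], [0, 0, 0.004, 0], [0, 0, 0.003, 0], [0, 0, 0, 0]]

```text
time_s: 9.75
tcp_pos: [0.5658, 0.1049, 0.2692]
ee_rot: [[-0.719, -0.695, -0.001], [-0.695, 0.719, -0.0], [0.001, 0.0, -1.0]]
wrist_force: [-1.3, -0.0, 0.4]
gripper_width: 0.158
gripper_force: 30.0
```

jog_arm:
  rows:
    - [[0, 0, 0.001, 0], [0, 0, 0.001, 0], [0, 0, 0.001, 0], [0, 0, 0, 0]]

```text
time_s: 10.25
tcp_pos: [0.5659, 0.105, 0.2665]
ee_rot: [[-0.719, -0.695, -0.0], [-0.695, 0.719, -0.0], [0.0, 0.0, -1.0]]
wrist_force: [0.3, -0.2, -0.1]
gripper_width: 0.154
gripper_force: 30.0
```

jog_arm:
  rows:
    - [[0, 0, 0.001, 0], [0, 0, 0.001, 0], [0, 0, 0, 0]]

```text
time_s: 10.62
tcp_pos: [0.5659, 0.105, 0.2644]
ee_rot: [[-0.719, -0.695, -0.0], [-0.695, 0.719, -0.0], [0.0, 0.0, -1.0]]
wrist_force: [-0.4, 0.1, -0.6]
gripper_width: 0.162
gripper_force: 30.0
```

jog_arm:
  rows:
    - [[0, 0, 0.001, 0], [0, 0, 0.0005, 0], [0, 0, 0, 0]]

```text
time_s: 11.0
tcp_pos: [0.5659, 0.105, 0.263]
ee_rot: [[-0.719, -0.695, -0.0], [-0.695, 0.719, -0.0], [0.0, 0.0, -1.0]]
wrist_force: [-0.2, -0.2, -0.9]
gripper_width: 0.159
gripper_force: 30.0
```

jog_arm:
  rows:
    - [[0, 0, 0.0007, 0], [0, 0, 0, 0]]

```text
time_s: 11.25
tcp_pos: [0.566, 0.105, 0.2625]
ee_rot: [[-0.719, -0.695, 0.0], [-0.695, 0.719, 0.0], [-0.0, -0.0, -1.0]]
wrist_force: [0.2, 0.6, -0.1]
gripper_width: 0.159
gripper_force: 30.0
```

jog_arm:
  rows:
    - [[0, 0, 0.0007, 0], [0, 0, 0, 0]]

```text
time_s: 11.5
tcp_pos: [0.566, 0.105, 0.2623]
ee_rot: [[-0.719, -0.695, 0.001], [-0.695, 0.719, 0.0], [-0.001, -0.0, -1.0]]
wrist_force: [-1.8, -0.5, 3.3]
gripper_width: 0.159
gripper_force: 30.0
```

jog_arm:
  rows:
    - [[0, 0, 0.0007, 0], [0, 0, 0, 0]]

```text
time_s: 11.75
tcp_pos: [0.566, 0.105, 0.2622]
ee_rot: [[-0.719, -0.695, 0.001], [-0.695, 0.719, 0.0], [-0.001, -0.001, -1.0]]
wrist_force: [-3.0, -0.7, 7.0]
gripper_width: 0.157
gripper_force: 30.0
```

It touched at z = 0.2623, which puts the flange 16 mm above the rim on the flat thread tops, as described. Now I turn gently backward in steps, keeping about 5–7 N on it.

jog_arm:
  rows:
    - [[0.0003, 0.0002, 0, -0.05], [0, 0, 0, -0.05], [0, 0, 0, -0.05], [0, 0, 0, -0.05]]

```text
time_s: 12.25
tcp_pos: [0.5665, 0.1052, 0.2623]
ee_rot: [[-0.566, -0.825, 0.004], [-0.825, 0.566, 0.001], [-0.003, -0.003, -1.0]]
wrist_force: [0.5, -0.1, 4.2]
gripper_width: 0.156
gripper_force: 30.0
```

jog_arm:
  rows:
    - [[0, 0, 0.0003, -0.05], [0, 0, 0, -0.05], [0, 0, 0, -0.05], [0, 0, 0, -0.05]]

```text
time_s: 12.75
tcp_pos: [0.5668, 0.1051, 0.2622]
ee_rot: [[-0.39, -0.921, 0.004], [-0.921, 0.391, 0.001], [-0.002, -0.004, -1.0]]
wrist_force: [0.3, 0.3, 4.7]
gripper_width: 0.158
gripper_force: 30.0
```

jog_arm:
  rows:
    - [[0, 0, 0.0003, -0.05], [0, 0, 0, -0.05], [0, 0, 0, -0.05], [0, 0, 0, -0.05]]

```text
time_s: 13.25
tcp_pos: [0.567, 0.1051, 0.2622]
ee_rot: [[-0.2, -0.98, 0.005], [-0.98, 0.2, 0.001], [-0.002, -0.005, -1.0]]
wrist_force: [0.4, -0.5, 5.9]
gripper_width: 0.159
gripper_force: 30.0
```

jog_arm:
  rows:
    - [[0, 0, 0, -0.05], [0, 0, 0, -0.05], [0, 0, 0, -0.05], [0, 0, 0, -0.05]]

```text
time_s: 13.75
tcp_pos: [0.5658, 0.1049, 0.2603]
ee_rot: [[-0.002, -1.0, 0.001], [-1.0, 0.002, 0.0], [-0.0, -0.001, -1.0]]
wrist_force: [0.4, -0.2, 0.4]
gripper_width: 0.16
gripper_force: 30.0
```

Force vanished and z fell 2 mm: the pins have found the gaps. I'm following the cap down gently.

jog_arm:
  rows:
    - [[0, 0, 0.001, 0], [0, 0, 0.001, 0], [0, 0, 0.001, 0], [0, 0, 0, 0]]

```text
time_s: 14.25
tcp_pos: [0.5658, 0.105, 0.2573]
ee_rot: [[-0.003, -1.0, 0.001], [-1.0, 0.003, 0.0], [-0.0, -0.001, -1.0]]
wrist_force: [2.0, -1.3, -0.1]
gripper_width: 0.157
gripper_force: 30.0
```

jog_arm:
  rows:
    - [[0, 0, 0.001, 0], [0, 0, 0.001, 0], [0, 0, 0.001, 0], [0, 0, 0.001, 0], [0, 0, 0, 0]]

```text
time_s: 14.88
tcp_pos: [0.5655, 0.1048, 0.2532]
ee_rot: [[-0.003, -1.0, -0.0], [-1.0, 0.003, -0.0], [0.0, 0.0, -1.0]]
wrist_force: [2.9, -1.7, -1.3]
gripper_width: 0.158
gripper_force: 30.0
```

jog_arm:
  rows:
    - [[0, 0, 0.0007, 0], [0, 0, 0, 0]]

```text
time_s: 15.12
tcp_pos: [0.5656, 0.1049, 0.2526]
ee_rot: [[-0.003, -1.0, -0.0], [-1.0, 0.003, -0.0], [0.0, 0.0, -1.0]]
wrist_force: [1.9, -0.7, -0.7]
gripper_width: 0.159
gripper_force: 30.0
```

jog_arm:
  rows:
    - [[0.0002, -0.0003, 0.0007, 0], [0, 0, 0, 0]]

```text
time_s: 15.38
tcp_pos: [0.5657, 0.1048, 0.2519]
ee_rot: [[-0.003, -1.0, -0.0], [-1.0, 0.003, 0.0], [-0.0, 0.0, -1.0]]
wrist_force: [0.6, -1.3, 0.3]
gripper_width: 0.16
gripper_force: 30.0
```

jog_arm:
  rows:
    - [[0, 0, 0.0005, 0], [0, 0, 0, 0]]

```text
time_s: 15.62
tcp_pos: [0.5658, 0.1048, 0.2518]
ee_rot: [[-0.003, -1.0, 0.0], [-1.0, 0.003, 0.0], [-0.0, -0.0, -1.0]]
wrist_force: [-0.7, -0.2, 2.8]
gripper_width: 0.157
gripper_force: 30.0
```

The cap is on the sill at 0.2518 (flange 5.5 mm above the rim), so the drop is confirmed. Now I screw clockwise, following the thread at 6.5 mm/rad.

jog_arm:
  rows:
    - [[0, 0, 0, 0.05], [0, 0, 0, 0.05], [0, 0, 0.0003, 0.05], [0, 0, 0.0003, 0.05]]

```text
time_s: 16.12
tcp_pos: [0.5658, 0.1051, 0.2515]
ee_rot: [[-0.203, -0.979, 0.001], [-0.979, 0.203, 0.001], [-0.001, -0.0, -1.0]]
wrist_force: [-1.5, 2.1, 4.6]
gripper_width: 0.158
gripper_force: 30.0
```

jog_arm:
  rows:
    - [[0, 0, 0.0002, 0.05], [0, 0, 0.0002, 0.05], [0, 0, 0.0003, 0.05], [0, 0, 0.0003, 0.05]]

```text
time_s: 16.62
tcp_pos: [0.566, 0.1054, 0.2506]
ee_rot: [[-0.393, -0.919, 0.001], [-0.919, 0.393, 0.001], [-0.002, -0.001, -1.0]]
wrist_force: [-1.1, 1.1, 4.9]
gripper_width: 0.16
gripper_force: 30.0
```

jog_arm:
  rows:
    - [[0, 0, 0.0003, 0.05], [0, 0, 0.0003, 0.05], [0, 0, 0.0003, 0.05], [0, 0, 0.0003, 0.05]]

```text
time_s: 17.12
tcp_pos: [0.5661, 0.1052, 0.2492]
ee_rot: [[-0.568, -0.823, 0.001], [-0.823, 0.568, 0.001], [-0.002, -0.001, -1.0]]
wrist_force: [-0.6, 0.9, 3.8]
gripper_width: 0.156
gripper_force: 30.0
```

jog_arm:
  rows:
    - [[0, 0, 0.0003, 0.05], [0, 0, 0.0003, 0.05], [0, 0, 0.0003, 0.05], [0, 0, 0.0003, 0.05]]

```text
time_s: 17.62
tcp_pos: [0.5661, 0.105, 0.248]
ee_rot: [[-0.72, -0.694, 0.001], [-0.694, 0.72, 0.0], [-0.001, -0.001, -1.0]]
wrist_force: [0.0, 0.1, 3.2]
gripper_width: 0.16
gripper_force: 30.0
```

```bash
python3 -c "
from h import *
s=sense();print(s['moment'],s['wrist_force'],s['effort'][5],s['joints'][5])"
```

```text
[-0.00429327  0.00171264  0.03163578] [0.03626988 0.11632967 3.18410843] 0.2214777935296297 -72.70557039278955
```

jog_arm:
  rows:
    - [[0, 0, 0.0003, 0.04], [0, 0, 0.0003, 0.04], [0, 0, 0.0002, 0.04]]

```text
time_s: 18.0
tcp_pos: [0.5661, 0.105, 0.2474]
ee_rot: [[-0.798, -0.603, 0.001], [-0.603, 0.798, 0.0], [-0.001, -0.001, -1.0]]
wrist_force: [-0.0, -0.5, 3.6]
gripper_width: 0.156
gripper_force: 30.0
```

```bash
python3 -c "
from h import *
s=sense();print(s['moment'],s['effort'][5],s['joints'][5])"
```

```text
[-0.00433479 -0.0052234   0.06183998] 0.14719341415911913 -79.55662586993884
```

jog_arm:
  rows:
    - [[0, 0, 0.0002, 0.03], [0, 0, 0.0002, 0.03], [0, 0, 0.0002, 0.03]]

```text
time_s: 18.38
tcp_pos: [0.5662, 0.1049, 0.2467]
ee_rot: [[-0.849, -0.528, 0.001], [-0.528, 0.849, 0.0], [-0.001, -0.0, -1.0]]
wrist_force: [-0.3, 1.1, 5.6]
gripper_width: 0.159
gripper_force: 30.0
```

```bash
python3 -c "
from h import *
s=sense();print(s['moment'],s['effort'][5],s['joints'][5])"
```

```text
[0.0929702  0.0974136  0.09924995] 0.06823110859841108 -84.7265472687935
```

jog_arm:
  rows:
    - [[0, 0, 0, 0.025], [0, 0, 0, 0.025], [0, 0, 0, 0]]

```text
time_s: 18.75
tcp_pos: [0.5662, 0.1049, 0.2467]
ee_rot: [[-0.874, -0.486, 0.001], [-0.486, 0.874, 0.0], [-0.001, -0.0, -1.0]]
wrist_force: [-0.9, -0.1, 6.6]
gripper_width: 0.158
gripper_force: 30.0
```

```bash
python3 -c "
from h import *
s=sense();print(s['moment'],s['effort'][5],s['joints'][5])"
```

```text
[0.00753818 0.08155342 0.04911369] -0.074678307864815 -87.54939502865702
```

jog_arm:
  rows:
    - [[0, 0, 0, 0.025], [0, 0, 0, 0.025], [0, 0, 0, 0]]

```text
time_s: 19.12
tcp_pos: [0.5662, 0.1049, 0.2467]
ee_rot: [[-0.897, -0.442, 0.001], [-0.442, 0.897, 0.0], [-0.001, -0.0, -1.0]]
wrist_force: [-1.3, -0.1, 4.6]
gripper_width: 0.155
gripper_force: 30.0
```

Run:
```python
from h import *
m=camera_model('wrist')
s=sense();print(s['moment'],s['effort'][5],s['joints'][5])
b=capture('wrist');c=cv2.resize(b[180:430,170:490],(768,600));save('w3.png',np.clip(c.astype(int)*1.6,0,255).astype(np.uint8))
```

```text
[0.09118089 0.06343189 0.00102576] -0.07532933726906776 -90.41282928155816
```

View pics/w3.png

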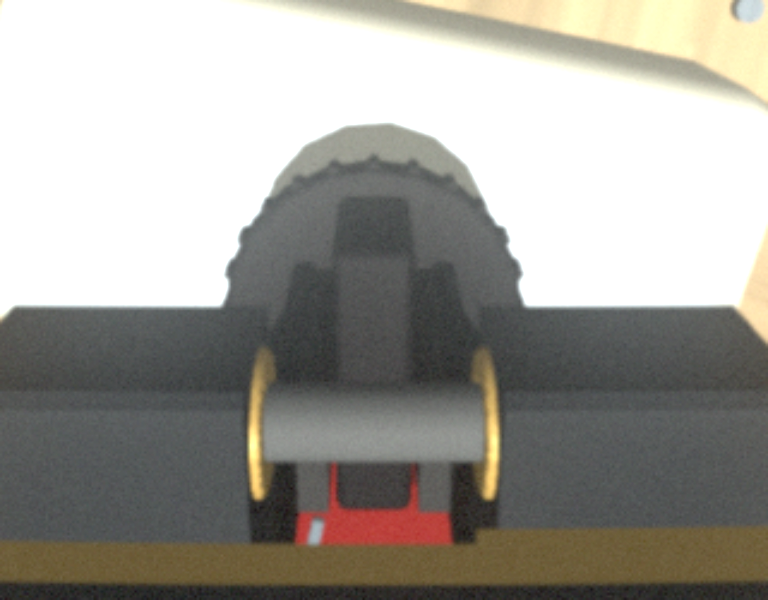

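The view shows the bar still square between the pads, so there is no slip, and the flange is low over the neck. Torque is still small, so I continue gently.

jog_arm:
  rows:
    - [[0, 0, 0.0002, 0.03], [0, 0, 0.0002, 0.03], [0, 0, 0, 0]]

```text
time_s: 19.55
tcp_pos: [0.5662, 0.1048, 0.2465]
ee_rot: [[-0.922, -0.387, 0.001], [-0.387, 0.922, 0.0], [-0.001, -0.0, -1.0]]
wrist_force: [-0.4, -0.0, 5.8]
gripper_width: 0.158
gripper_force: 30.0
```

```bash
python3 -c "
from h import *
s=sense();print(s['moment'],s['effort'][5],s['joints'][5])"
```

```text
[0.06172474 0.10998777 0.05977512] -0.08835905464366078 -93.84938651959
```

jog_arm:
  rows:
    - [[0, 0, 0.0001, 0.03], [0, 0, 0.0001, 0.03], [0, 0, 0, 0]]

```text
time_s: 19.92
tcp_pos: [0.566, 0.1049, 0.2465]
ee_rot: [[-0.943, -0.332, 0.001], [-0.332, 0.943, 0.0], [-0.001, -0.0, -1.0]]
wrist_force: [-1.3, 1.2, 7.3]
gripper_width: 0.157
gripper_force: 30.0
```

```bash
python3 -c "
from h import *
s=sense();print(s['moment'],s['effort'][5],s['joints'][5])"
```

```text
[0.09408651 0.40418742 0.15920879] -0.15408583916723728 -97.27374287042934
```

z has settled at the home level, but my own press of about 7 N may be what is compressing the seal. I'll unload it and see whether the thread holds the cap.

jog_arm:
  rows:
    - [[0, 0, -0.0006, 0], [0, 0, -0.0006, 0], [0, 0, 0, 0]]

```text
time_s: 20.3
tcp_pos: [0.566, 0.1048, 0.2465]
ee_rot: [[-0.944, -0.331, 0.0], [-0.331, 0.944, 0.0], [-0.0, 0.0, -1.0]]
wrist_force: [0.8, 0.3, 2.1]
gripper_width: 0.161
gripper_force: 30.0
```

```bash
python3 -c "
from h import *
s=sense();print(s['moment'],s['tcp_pos'],s['wrist_force'],s['joints'][5])"
```

```text
[ 0.14022719 -0.3007169   0.08299438] [0.56603985 0.10483361 0.24651647] [0.81508403 0.3316447  2.05887523] -97.26230325118973
```

jog_arm:
  rows:
    - [[0, 0, 0, 0.02], [0, 0, 0, 0.02], [0, 0, 0, 0]]

```text
time_s: 20.68
tcp_pos: [0.5657, 0.1049, 0.2465]
ee_rot: [[-0.956, -0.293, -0.0], [-0.293, 0.956, 0.0], [0.0, 0.0, -1.0]]
wrist_force: [-0.6, 2.1, 3.7]
gripper_width: 0.159
gripper_force: 30.0
```

```bash
python3 -c "
from h import *
s=sense();print(s['moment'],s['tcp_pos'],s['wrist_force'],s['joints'][5])"
```

```text
[0.50230124 0.03000443 0.27791186] [0.56567347 0.10493418 0.24649228] [-0.58984235  2.06037045  3.65757481] -99.55223315973414
```

Torque is rising (0.28 N m) with no further descent: the cap is home. I release and rise.

jog_arm:
  rows:
    - [[0, 0, 0, 0], [0, 0, 0, 0], [0, 0, 0, 0], [0, 0, 0, 0], [0, 0, 0, 0], [0, 0, 0, 0], [0, 0, -0.005, 0], [0, 0, -0.01, 0], [0, 0, -0.02, 0], [0, 0, -0.03, 0], [0, 0, -0.03, 0], [-0.03, 0, -0.02, 0], [-0.03, 0, 0, 0], [-0.03, 0, 0, 0], [0, 0, 0, 0], [0, 0, 0, 0]]
  claw: 0.6

```text
time_s: 22.68
tcp_pos: [0.6516, 0.131, 0.3619]
ee_rot: [[-0.956, -0.293, -0.0], [-0.293, 0.956, -0.0], [0.0, -0.0, -1.0]]
wrist_force: [-0.4, -0.4, 0.6]
gripper_width: 0.598
gripper_force: 0.0
```

Run:
```python
from h import *
m=camera_model('wrist');b=capture('wrist');save('w4.png',b)
a=capture('scene');save('s4.png',a)
n=[.5657,.1045]
for z in(.165,.174,.204):print(z,proj(m,[*n,z]))
```

```text
0.165 [326.21033833 124.99352043]
0.174 [326.23686024 124.5475772 ]
0.204 [326.33919862 122.82699155]
```

View pics/w4.png

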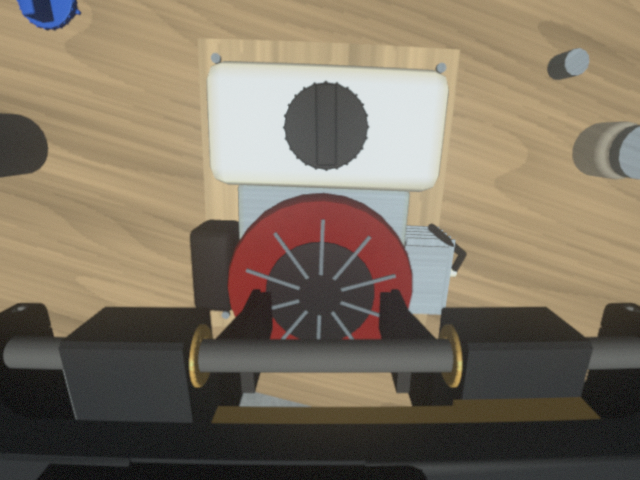

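The cap sits at (326,125), exactly where predicted. Its bar is still parallel to the tool, so it has not unwound, and the gripper is clear. I'm handing in.

```bash
python3 -c "
from h import *
print(finish_job())"
```

```text
the job is handed in; nothing more can be done
None
```

The black cap dropped into the thread starts, is screwed home on the filler neck and released, and the job is handed in; readings stayed gentle (about 7 N press, 0.28 N m final turn) and nothing else was touched, but no verdict came back.

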